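# Ready the surface plate for the next batch

## Task

Get the granite surface plate ready for the next batch of measurements: move the measured shaft off it and stand it upright in the one empty cell of the blue tray, put the V-block inside the yellow taped outline where the shaft stood, squared up with the tape, and the setting master with the blue handle on the blue round spot. Set the parts down gently, the right way up, without dropping them, and leave the other shafts standing in their cells and the dial stand undisturbed.

Things in the scene. Friction and masses are not known exactly. Their poses are not given: they have to be found in the camera images.
- shaft: the measured shaft: a turned aluminium part standing upright on the granite inside the yellow outline; 110 tall, about 270 g. From its foot: flange 52 diameter for the first 12, then body 36 diameter up to 90 (the place to grip), then a 24 diameter end up to 110. Origin: centre of its underside, z up.
- vblock: steel V-block, about 720 g, on the table beside the plate: 80 long (its x axis), 42 wide (its y), 40 high, flat parallel sides, V groove along the top; the two ends are alike. Starts within about 45 degrees of its x axis pointing along world x. Grip it across the 42 width. Origin: centre of its underside, z up.
- master: setting master, about 450 g, on the table beside the plate: steel disc 56 diameter and 16 thick (a cone up to 20) with an upright blue handle on top, 26 diameter from 20 to 62 and 32 diameter from 65 to 75, its top. Origin: centre of its underside, z up.
- plate: black granite surface plate, fixed: 240 (x) by 260 (y), top surface 50 above the table. Origin: centre of its underside.
- yellow_outline: rectangle of yellow tape on the granite, flat: inside 90 along its x by 52 along its y, tape 6 wide; V-block's place, its length along x. Origin: centre of the rectangle, at the granite's surface.
- blue_spot: flat blue round sticker, 72 diameter, on the granite about 12 cm from the yellow outline; the setting master's place. Origin: its centre, at the granite's surface.
- tray: blue plastic tray, fixed, on the table to the robot's right: 160 by 160, 50 high outside, walls and floor 4 thick, divided into 2 by 2 cells of 74 by 74 inside, whose centres lie 39 from the tray's centre along its x and y. Three cells hold a shaft each, one is empty. Origin: centre of its underside.
- free_cell: flat green liner, 60 square, on the floor of the tray's only empty cell (which of the four varies). Origin: centre of that cell, on its floor (4 above the table); axes as the tray's.
- shaft_a: shaft like the measured one, already standing in a tray cell; leave it. Origin: centre of its underside.
- shaft_b: another such shaft standing in a tray cell; leave it.
- shaft_c: another such shaft standing in a tray cell; leave it.
- dial_stand: dial indicator on a magnetic stand, at the far side of the table behind the tray: base 60 by 50, 55 high, upright rod 200 high, dial on an arm 75 long reaching to the stand's -y side (to y = -102 in all). Loose; leave it. Origin: centre of its underside.
Things that resemble listed ones, but are neither listed nor needed, are in the scene too. Of the things that look like the dial_stand, the smaller one is meant.

How it is judged:
At the end, for the whole second after the job is handed in: Shaft upright on the empty cell's floor, within 15 mm of its centre each way; V-block upright on granite, within 8 mm each way and 0.12 rad of the yellow outline; master upright within 10 mm of the blue spot's centre; all at rest; other shafts moved under 25 mm, dial stand under 20 mm, all upright (x of shaft in the frame of free_cell between -0.015 and 0.015 m and y of shaft in the frame of free_cell between -0.015 and 0.015 m and z of shaft in the frame of free_cell between -0.005 and 0.005 m and angle between each of shaft, shaft_a, shaft_b, shaft_c's own z axis and vertical below 0.09 rad and linear speed of each of shaft, vblock, master below 0.02 m/s and x of vblock in the frame of yellow_outline between -0.008 and 0.008 m and y of vblock in the frame of yellow_outline between -0.008 and 0.008 m and z of vblock in the frame of yellow_outline between -0.004 and 0.004 m and angle between the x axis of vblock and the x axis of yellow_outline, either way round below 0.12 rad and angle between each of vblock, master, dial_stand's own z axis and vertical below 0.06 rad and horizontal distance between master and blue_spot below 0.01 m and z of master in the frame of blue_spot between -0.004 and 0.004 m and distance of each of shaft_a, shaft_b, shaft_c from where it was at the start of the episode below 0.025 m and distance of dial_stand from where it was at the start of the episode below 0.02 m); the robot touches nothing.
It fails at once if the shaft, V-block or master falls freely from over about 13 mm (let go and faster than 0.5 m/s) ((contact force between the fingers and shaft below 0.05 N and linear speed of shaft above 0.5 m/s) or (contact force between the fingers and vblock below 0.05 N and linear speed of vblock above 0.5 m/s) or (contact force between the fingers and master below 0.05 N and linear speed of master above 0.5 m/s)).
It fails at once if a part is set down or pressed hard (over 120 N) onto the granite or into the tray (contact force between any of vblock, master and plate above 120 N or contact force between shaft and tray above 120 N).
It fails at once if the measured shaft, V-block or setting master is tipped over (beyond 0.7 rad) (angle between any of shaft, vblock, master's own z axis and vertical above 0.7 rad).
It fails at once if one of the other shafts is tipped (beyond 0.35 rad) or moved more than 25 mm (angle between any of shaft_a, shaft_b, shaft_c's own z axis and vertical above 0.35 rad or distance of any of shaft_a, shaft_b, shaft_c from where it was at the start of the episode above 0.025 m).
It fails at once if the dial stand is moved more than 20 mm or tipped (distance of dial_stand from where it was at the start of the episode above 0.02 m or angle between dial_stand's own z axis and vertical above 0.2 rad).
It also fails if it takes over 67 s, if anything falls off the work surface, if the arm or the gripper's body presses on something with over 40 N, if the wrist force passes 120 N, or if a joint passes its speed limit or range.

## Robot

A 6-joint arm with a two-finger parallel gripper is mounted at the origin on the work surface. World frame = base frame: x ahead of the robot, y to its left, z up, the work surface at z = 0. Lengths are in m, angles in rad, forces in N, time in s.
With the tool pointing down it reaches from about 0.375 to 0.975 m from the base axis. Payload 3.8 kg.
Tool frame: the origin (TCP) lies midway between the tips of the shut fingers; the grasp point (between the pads) lies 19 mm behind it; x points along the fingers, y is the direction in which the jaws open and shut, and the axes are right-handed (so a half turn about x gives the same grasp; the last joint's range is limited). The gripper opens to 88 mm and grips with 3 to 60 N. Pads are 18 mm wide; open, the fingers measure 123 mm over their backs; the gripper's body (75 mm by 187 mm) begins 45 mm behind the grasp point.
Start: joints at [1.203, 0.264, 1.604, -0, 1.274, -0.037], TCP at [0.219, 0.638, 0.203] pointing down, gripper open.
Joint ranges: [-2.63, 2.63], [-0.94, 2.18], [0.31, 2.57], [-1.31, 4.45], [0, 2.66], [-2.55, 2.55]. Speed limits (rad/s): [2.57, 2.57, 3.14, 3.14, 3.14, 3.14].

## Interface

Orientations are given as a rotation vector (axis times angle).
In Python, from cell import manip, inverse_kinematics, cams, order gives the robot as it stands. Calls block until the motion is done:
- manip.move_pose(position, orientation): joint-space move of the TCP to a pose.
- manip.move_linear(position, rate=0.15, rot=None): straight line of the TCP; rot=None keeps the orientation; rate is the mean speed in m/s.
- manip.set_joints(angles): joint-space move.
- manip.set_gripper(opening, force=None): finger opening in m; force is the grip in N (None keeps the last); returns when the fingers have stopped.
- manip.dwell(seconds).
- inverse_kinematics(position, orientation): joint angles nearest the present ones, or None.
- manip.state(): the state.
- cams.capture(name): name is "side" or "top" or "wrist"; returns a dict with "image" (420x560x3 uint8, blue, green, red), "z_map" (420x560 float32, m along the optical axis (not along the pixel's ray), 0 where there is no reading), "intrinsics" (3x3 intrinsics, pixels), "k1" (the pictures are not rectified: a ray, as slopes to the right and down, at radius r is drawn at 1 + k1 r^2 times it, then the intrinsics apply), "position" and "orientation" of the camera in the world; the wrist camera has in their place "T_tool_cam" (4x4, takes a point from camera to tool coordinates, whose origin is the TCP and whose axes are the tool frame's). Camera axes: x right, y down, z forward; pixel columns grow to the right and rows downward; lengths in m; the calibration is good to about 2 mm. A picture is of the moment at which its call begins: read the wrist's pose just before it.
A pose or a line that the arm cannot do raises manip.IKError and nothing moves.
- order.close_job(): hands the job in, once; it reports no verdict.
The state is a dict: "clock": time; "joint_pos": joint angles; "joint_velocities": joint speeds; "tau": joint torques, N m; "tool_pos": TCP position; "tcp_rot": TCP orientation; "contact_force": force on the tool from outside, world axes, zero at the start; "moment": the same for the moment, N m; "gripper_width": finger opening in m.
Only numpy, scipy, OpenCV 4.12 (cv2) and the standard library are available. Lean on these libraries where they do the work, as an engineer would, in place of code of your own. Each camera call takes 0.05 s, during which the arm holds its last target.

## Working session

There is one attempt and no reset: what is moved stays moved. The work goes in short steps, each a Python script; the robot and the scene stay as the last script left them, time stands still between calls to the robot, and variables do not carry over. Pictures are saved under pics/ and viewed, and the job is handed in when it is done.

```bash
ls; mkdir -p pics; python3 - <<'E'
from cell import manip, cams
import cv2, numpy as np, pickle
s=manip.state(); print(s['clock'],s['tool_pos'],s['tcp_rot'],s['gripper_width'])
for n in ['top','side','wrist']:
    c=cams.capture(n); cv2.imwrite(f'pics/{n}0.png',c['image']); pickle.dump((s,c),open(f'{n}0.pkl','wb'))
    print(n,{k:np.round(v,4).tolist() if not isinstance(v,dict) else v for k,v in c.items() if k not in('image','z_map')}, c['z_map'].min(),c['z_map'].max())
E
```

```text
pics
0.0 [0.21897611 0.63766534 0.20182462] [ 0.25790316  1.55556463 -0.26128385] 0.0885010788285168
top {'intrinsics': [[393.8326, 0.0, 278.3666], [0.0, 393.8326, 209.8244], [0.0, 0.0, 1.0]], 'k1': -0.0539, 'position': [0.5553, -0.0279, 0.9262], 'orientation': [-2.1756, 2.1924, -0.0439]} 0.0 1.4175894
side {'intrinsics': [[475.9091, 0.0, 281.9245], [0.0, 475.9091, 215.2023], [0.0, 0.0, 1.0]], 'k1': -0.1205, 'position': [-0.099, -0.7538, 0.7762], 'orientation': [-2.0592, 0.844, -0.4332]} 0.0 2.8771126
wrist {'intrinsics': [[376.5201, 0.0, 278.1855], [0.0, 376.5201, 208.8369], [0.0, 0.0, 1.0]], 'k1': -0.1006, 'T_tool_cam': [[0.0003, -0.2997, 0.954, -0.1813], [1.0, 0.0007, -0.0001, 0.0002], [-0.0006, 0.954, 0.2997, -0.077], [0.0, 0.0, 0.0, 1.0]]} 0.0 1.3265622
```

View pics/top0.png

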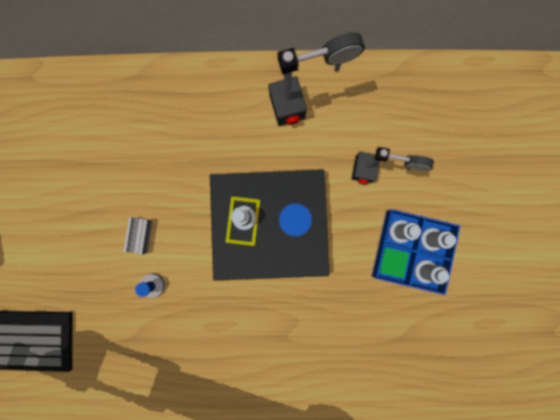

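View pics/side0.png

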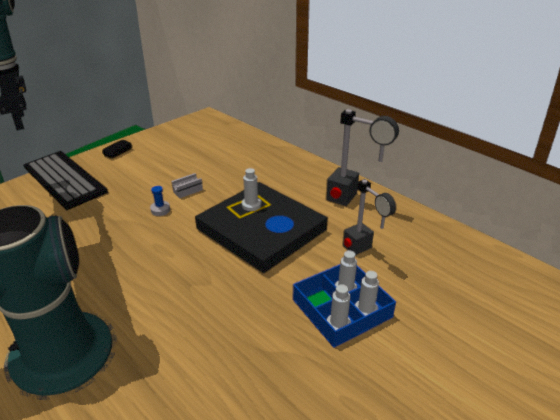

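View pics/wrist0.png

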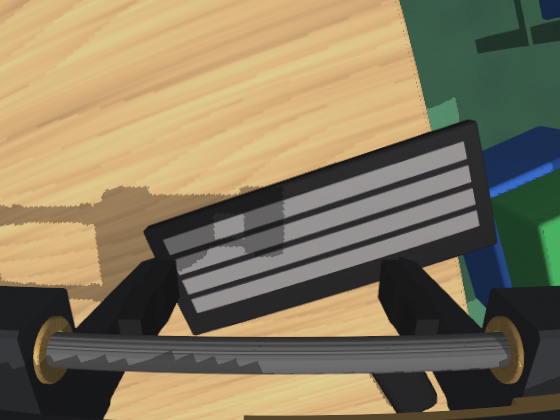

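The top view shows the plate around (270,225), with the yellow outline at (243,221) and the blue spot at (295,220). The V-block is at (138,235), the master at (149,286), the tray at (416,251) with its green cell at (394,263), and the small dial stand at (366,167). Next I'll turn these into positions.

```bash
cat > h.py <<'E'
import numpy as np, cv2, pickle
from scipy.spatial.transform import Rotation as R
def campose(c,s=None):
    if 'position' in c: return np.array(c['position']),R.from_rotvec(c['orientation']).as_matrix()
    T=np.array(c['T_tool_cam']); Rt=R.from_rotvec(s['tcp_rot']).as_matrix()
    return Rt@T[:3,3]+np.array(s['tool_pos']),Rt@T[:3,:3]
def und(c,px):
    K=np.array(c['intrinsics'],float); d=np.array([c['k1'],0,0,0],float)
    return cv2.undistortPoints(np.array(px,float).reshape(-1,1,2),K,d).reshape(-1,2)
def onplane(c,px,z,s=None):
    p,Rc=campose(c,s); u=und(c,px); d=np.c_[u,np.ones(len(u))]@Rc.T
    return p+d*((z-p[2])/d[:,2])[:,None]
def cloud(c,s=None):
    z=c['z_map'];h,w=z.shape
    if not hasattr(cloud,'x'): pass
    g=np.stack(np.meshgrid(np.arange(w),np.arange(h)),-1).reshape(-1,2)
    p,Rc=campose(c,s);u=und(c,g); P=(np.c_[u,np.ones(len(u))]*z.reshape(-1,1))@Rc.T+p
    P[z.reshape(-1)==0]=np.nan
    return P.reshape(h,w,3)
def proj(c,P,s=None):
    p,Rc=campose(c,s); q=(np.atleast_2d(P)-p)@Rc
    K=np.array(c['intrinsics'],float); d=np.array([c['k1'],0,0,0],float)
    return cv2.projectPoints(q.reshape(-1,1,3),np.zeros(3),np.zeros(3),K,d)[0].reshape(-1,2)
def masks(im):
    hsv=cv2.cvtColor(im,cv2.COLOR_BGR2HSV); B,G,Rr=[im[...,i].astype(int) for i in range(3)]
    H,S,V=[hsv[...,i].astype(int) for i in range(3)]
    return dict(yellow=(H>24)&(H<34)&(S>200)&(V>100),blue=(H>105)&(H<125)&(S>160)&(V>70),green=(H>50)&(H<80)&(S>150)&(V>60))
def blobs(m,amin=30):
    cs,hi=cv2.findContours(m.astype(np.uint8),cv2.RETR_EXTERNAL,cv2.CHAIN_APPROX_NONE)
    return sorted([k for k in cs if cv2.contourArea(k)>amin],key=lambda k:-cv2.contourArea(k))
def cent(k):
    m=cv2.moments(k);return m['m10']/m['m00'],m['m01']/m['m00']
def rect(P):  # P Nx2 world; returns centre,size,angle of long axis
    (c,sz,a)=cv2.minAreaRect((P*1000).astype(np.float32)); 
    if sz[0]<sz[1]: sz=sz[::-1];a+=90
    return np.array(c)/1000,sz,((a+90)%180)-90
E
python3 - <<'E'
from h import *
for n in ['top']:
    s,c=pickle.load(open(n+'0.pkl','rb')); M=masks(c['image'])
    for k in M:
        for b in blobs(M[k]):
            z={'yellow':.05,'blue':.05,'green':.004}[k]
            P=onplane(c,b.reshape(-1,2),z)[:,:2]
            print(n,k,np.round(cent(b),1),cv2.contourArea(b),'c',onplane(c,[cent(b)],z)[0].round(4),'rect',*rect(P))
    C=cloud(c)
    for name,(u,v) in dict(plate=(270,260),table=(270,320),vbl=(138,235),shaft=(243,215),spot=(295,220),green=(394,263),mtop=(143,290),mt=(155,284)).items(): print(name,C[v,u].round(4))
s,c=pickle.load(open('side0.pkl','rb'));M=masks(c['image'])
for k in M:
    for b in blobs(M[k]): print('side',k,np.round(cent(b),1),cv2.contourArea(b),onplane(c,[cent(b)],{'yellow':.05,'blue':.05,'green':.004}[k]).round(4))
s,c=pickle.load(open('top0.pkl','rb'))
im=c['image']
cv2.imwrite('pics/tz.png',np.hstack([cv2.resize(im[190:310,110:170],None,fx=4,fy=4,interpolation=2),cv2.resize(im[170:290,205:335],None,fx=4,fy=4,interpolation=2)]))
E
```

```text
top yellow [240.  236.4] 125.5 c [0.5472 0.0728 0.05  ] rect [0.55896753 0.07007874] (64.05581665039062, 55.787845611572266) 82.80990600585938
top yellow [243.7 201.2] 94.0 c [0.6256 0.0644 0.05  ] rect [0.61847083 0.06251425] (65.00067901611328, 33.599205017089844) 89.99347686767578
top blue [408.1 254.2] 2464.5 c [ 0.5049 -0.3     0.05  ] rect [ 0.51137909 -0.3194313 ] (159.21458435058594, 153.39048767089844) 76.090087890625
top blue [295.  219.4] 795.0 c [ 0.584  -0.0499  0.05  ] rect [ 0.583867  -0.0499529] (71.19046783447266, 68.98863983154297) 89.51947021484375
top blue [142.7 288.8] 113.0 c [0.4312 0.2916 0.05  ] rect [0.43197131 0.29198624] (28.863588333129883, 25.502601623535156) -45.470401763916016
top green [393.9 262.4] 530.5 c [ 0.4835 -0.2805  0.004 ] rect [ 0.48363861 -0.28057681] (56.47917175292969, 55.46428298950195) -13.751327514648438
plate [0.4944 0.0063 0.0485]
table [ 3.516e-01  9.100e-03 -1.000e-04]
vbl [0.5513 0.3159 0.0164]
shaft [0.5899 0.0544 0.1576]
spot [ 0.5827 -0.05    0.049 ]
green [ 0.4822 -0.2803  0.0058]
mtop [0.4319 0.2825 0.073 ]
mt [0.4381 0.2737 0.0198]
side yellow [236.2 210.2] 54.0 [[0.5425 0.0724 0.05  ]]
side blue [340.4 306.4] 2816.0 [[ 0.4712 -0.3472  0.05  ]]
side blue [279.1 223.8] 369.0 [[ 0.5818 -0.0514  0.05  ]]
side blue [157.3 195. ] 107.0 [[0.432  0.2864 0.05  ]]
side green [107.6 139. ] 326.5 [[0.5394 0.813  0.004 ]]
side green [318.5 297.9] 165.0 [[ 0.4924 -0.2699  0.004 ]]
```

View pics/tz.png

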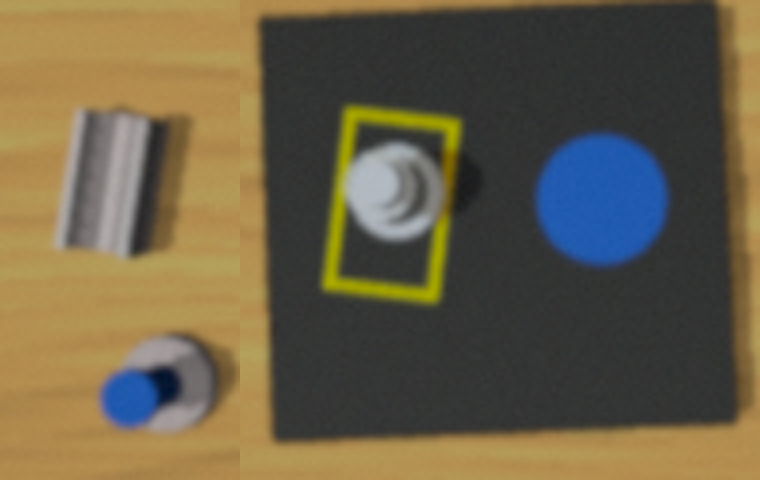

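```bash
cat >> h.py <<'E'
def down(a):
    y=np.array([np.cos(a),np.sin(a),0]);x=np.array([0,0,-1.]);return R.from_matrix(np.c_[x,y,np.cross(x,y)]).as_rotvec()
def near(a,ref):  # a mod pi nearest ref
    return ref+(a-ref+np.pi/2)%np.pi-np.pi/2
E
python3 - <<'E'
from h import *
from cell import manip,cams,inverse_kinematics as ik
s=manip.state(); m=R.from_rotvec(s['tcp_rot']).as_matrix(); print(m.round(3)); a0=np.arctan2(m[1,1],m[0,1]);print('yaw',a0)
def ex(name,p,a):
    for k in (-1,0,1):
        q=ik(p,down(a+k*np.pi)); print(name,a+k*np.pi,None if q is None else np.round(q,2))
ex('view1',[.495,.295,.22],a0)
ex('shaft',[.59,.06,.106],-1.57)
manip.move_pose([.495,.295,.22],down(-1.05))
s=manip.state();c=cams.capture('wrist');pickle.dump((s,c),open('w1.pkl','wb'));cv2.imwrite('pics/w1.png',c['image'])
print(s['clock'],s['tool_pos'],s['joint_pos'])
E
```

```text
[[-0.001  0.325  0.946]
 [-0.002  0.946 -0.325]
 [-1.    -0.002 -0.   ]]
yaw 1.2400521545170506
view1 -1.9015404990727425 [0.49 0.07 1.8  0.   1.27 2.4 ]
view1 1.2400521545170506 [ 0.49  0.07  1.8  -0.    1.27 -0.75]
view1 4.381644808106843 [0.49 0.07 1.8  0.   1.27 2.4 ]
shaft -4.711592653589793 [ 0.06  0.19  1.88 -0.    1.07 -1.51]
shaft -1.57 [ 0.06  0.19  1.88 -0.    1.07  1.63]
shaft 1.571592653589793 [ 0.06  0.19  1.88 -0.    1.07 -1.51]
1.7667 [0.49479119 0.29555858 0.22001434] [4.95024365e-01 6.77740044e-02 1.79946319e+00 3.52734448e-04
 1.27426857e+00 1.54364927e+00]
```

View pics/w1.png

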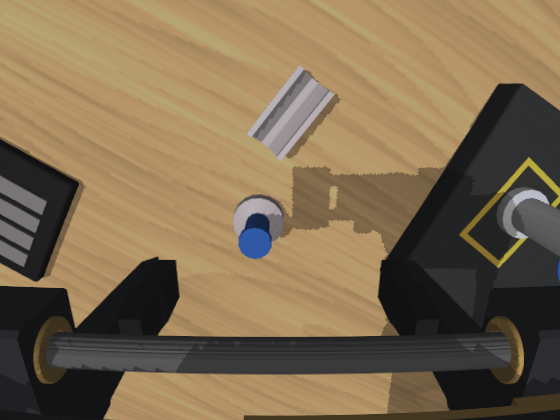

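The V-block is at (293,113) and the master disc at (258,220), with its blue top at (254,243); both are clear. Next I measure them and take the plate view.

```bash
python3 - <<'E'
from h import *
s,c=pickle.load(open('w1.pkl','rb'));im=c['image'];hsv=cv2.cvtColor(im,cv2.COLOR_BGR2HSV)
roi=np.zeros(im.shape[:2],bool)
roi[55:170,235:350]=1
g=(hsv[...,1]<60)&(hsv[...,2]>90)&roi
b=blobs(g)[0];P=onplane(c,b.reshape(-1,2),.04,s)[:,:2]
print('vb',rect(P),cent(b), 'axis-aligned px',cv2.minAreaRect(b))
C=cloud(c,s);print('vb z',np.nanmax(C[55:170,235:350,2]),np.nanpercentile(C[...,2][g],[50,90,99]))
hull=cv2.boxPoints(cv2.minAreaRect(b));print(hull.round())
# master
H,S,V=[hsv[...,i].astype(int) for i in range(3)]
m=(H>105)&(H<125)&(S>150)&(V>120)
r=np.zeros_like(m);r[190:265,225:290]=1
b=blobs(m&r)[0];P=onplane(c,b.reshape(-1,2),.075,s)[:,:2];cc,rr=cv2.minEnclosingCircle((P*1000).astype(np.float32));print('m top',cc,rr)
d=(S<60)&(V>90)&r
b=blobs(d)[0];P=onplane(c,b.reshape(-1,2),.016,s)[:,:2];cc,rr=cv2.minEnclosingCircle((P*1000).astype(np.float32));print('m disc',cc,rr)
# same from top camera
s,c=pickle.load(open('top0.pkl','rb'));im=c['image'];M=masks(im)['blue'].copy();M[:, 170:]=0
hsv=cv2.cvtColor(im,cv2.COLOR_BGR2HSV);H,S,V=[hsv[...,i].astype(int) for i in range(3)]
M=(H>105)&(H<125)&(S>150)&(V>120);M[:,170:]=0
b=blobs(M)[0];P=onplane(c,b.reshape(-1,2),.075)[:,:2];print('top: m top',cv2.minEnclosingCircle((P*1000).astype(np.float32)))
g=(S<60)&(V>90);g[:200]=0;g[265:]=0;g[:,170:]=0;g[:,:110]=0
b=blobs(g)[0];print('top vb',rect(onplane(c,b.reshape(-1,2),.04)[:,:2]))
# tray
M=((H>105)&(H<125)&(S>160)&(V>70))|((H>50)&(H<80)&(S>150)); M[:,:350]=0
b=blobs(M)[0];hu=cv2.convexHull(b);P=onplane(c,hu.reshape(-1,2),.05)[:,:2];print('tray',rect(P))
from cell import manip,cams
manip.move_pose([.58,.02,.27],down(-1.5))
s=manip.state();c=cams.capture('wrist');pickle.dump((s,c),open('w2.pkl','wb'));cv2.imwrite('pics/w2.png',c['image'])
print(s['clock'],s['tool_pos'],s['joint_pos'].round(3) )
E
```

```text
vb (array([0.55050281, 0.31494769]), (80.16919708251953, 42.50383377075195), -8.413536071777344) (290.2294986047349, 112.65122873345936) axis-aligned px ((289.768310546875, 112.91463470458984), (46.071258544921875, 86.9887924194336), 38.65980911254883)
vb z 0.04293956884493061 [0.02654142 0.04005881 0.04125039]
[[245. 132.]
 [299.  65.]
 [335.  93.]
 [281. 161.]]
m top (434.01177978515625, 285.54962158203125) 15.382804870605469
m disc (432.9552001953125, 284.45635986328125) 31.381603240966797
top: m top ((434.5994873046875, 283.3746643066406), 14.097111701965332)
top vb (array([0.5517229 , 0.31349246]), (79.81128692626953, 44.12245178222656), -8.51666259765625)
tray (array([ 0.51137909, -0.3194313 ]), (159.21458435058594, 153.39048767089844), 76.090087890625)
2.9417 [0.57972344 0.02112913 0.26962013] [-7.000e-03  5.100e-02  1.727e+00  1.000e-03  1.365e+00  1.492e+00]
```

View pics/w2.png

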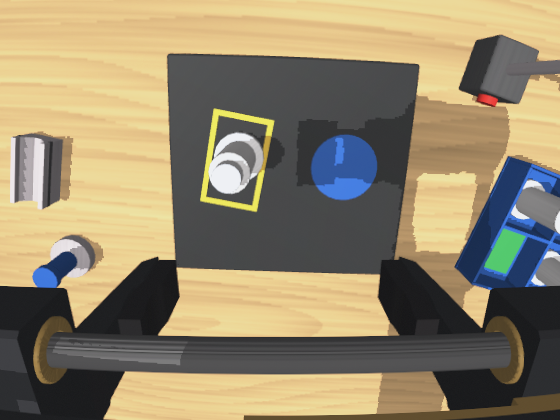

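The tape is at about (237,160), the spot at (344,167), the shaft flange at (240,155) and the shaft top at (229,175); the gripper's shadow falls on the spot.

```bash
python3 - <<'E'
from h import *
s,c=pickle.load(open('w2.pkl','rb'));im=c['image'];hsv=cv2.cvtColor(im,cv2.COLOR_BGR2HSV);H,S,V=[hsv[...,i].astype(int) for i in range(3)]
def hullof(m,a=15): return cv2.convexHull(np.vstack(blobs(m,a)))
y=(H>22)&(H<36)&(S>150)&(V>60);y[:90]=0;y[225:]=0;y[:,:190]=0;y[:,290:]=0
print('yellow outer',rect(onplane(c,hullof(y).reshape(-1,2),.05,s)[:,:2]))
b=(H>100)&(H<125)&(S>110)&(V>50);b[:120]=0;b[215:]=0;b[:,:300]=0;b[:,390:]=0
P=onplane(c,hullof(b).reshape(-1,2),.05,s)[:,:2];print('spot',cv2.minEnclosingCircle((P*1000).astype(np.float32)),rect(P))
g=(S<50)&(V>110);g[:115]=0;g[205:]=0;g[:,:200]=0;g[:,275:]=0
print('hull shaft',hullof(g).reshape(-1,2).tolist())
C=cloud(c,s)
zz=C[...,2]
for lo,hi,n in((.155,.166,'top'),(.056,.067,'flange')):
    m=g&(zz>lo)&(zz<hi);P=C[m];print(n,m.sum(),np.nanmedian(P,0).round(4)); 
    k=blobs(m)[0];Q=onplane(c,k.reshape(-1,2),.16 if n=='top' else .062,s)[:,:2]; print(cv2.minEnclosingCircle((Q*1000).astype(np.float32)))
d=(V<75)&(S<90); 
P=C[(zz>.04)&(zz<.056)&(C[...,0]>.4)&(C[...,0]<.75)&(abs(C[...,1])<.2)];print('plate',np.median(P,0),rect(P[:,:2]))
# top view same
s,c=pickle.load(open('top0.pkl','rb'));im=c['image'];hsv=cv2.cvtColor(im,cv2.COLOR_BGR2HSV);H,S,V=[hsv[...,i].astype(int) for i in range(3)]
y=(H>22)&(H<36)&(S>200)&(V>60);y[:190]=0;y[255:]=0;y[:,:222]=0;y[:,268:]=0
print('top yellow',rect(onplane(c,hullof(y).reshape(-1,2),.05)[:,:2]))
C=cloud(c);zz=C[...,2];m=(zz>.105)&(zz<.125);m[:,:370]=0;m[:200]=0
for k in blobs(m,10): print('tray shaft top',cent(k),onplane(c,[cent(k)],.114).round(4))
m=(zz>.045)&(zz<.055);m[:,:370]=0;m[:205]=0
P=C[m];print('rim',len(P),rect(P[:,:2]))
m=(zz>.12);m[:,:340]=0;m[:100]=0
for k in blobs(m,10): print('hi',cent(k),np.nanmax(C[cv2.drawContours(np.zeros(m.shape,np.uint8),[k],-1,1,-1)>0],0).round(3),np.nanmin(C[cv2.drawContours(np.zeros(m.shape,np.uint8),[k],-1,1,-1)>0],0).round(3))
E
```

```text
yellow outer (array([0.58197046, 0.06724997]), (101.42227935791016, 63.80976486206055), -7.150665283203125)
spot ((583.7557983398438, -49.82712936401367), 36.46731185913086) (array([ 0.5841698, -0.0498308]), (71.75765228271484, 71.1287841796875), 5.565253257751465)
hull shaft [[240, 132], [245, 133], [248, 134], [252, 136], [259, 143], [262, 150], [263, 158], [261, 166], [257, 174], [244, 188], [238, 192], [234, 193], [223, 193], [220, 192], [218, 191], [212, 185], [210, 181], [209, 178], [208, 171], [209, 166], [215, 148], [217, 144], [219, 141], [223, 137], [226, 135], [228, 134], [231, 133], [235, 132]]
top 690 [0.5894 0.0631 0.1597]
((589.9287109375, 63.256141662597656), 12.346930503845215)
flange 656 [0.6026 0.0543 0.0626]
((589.499267578125, 63.131103515625), 25.733652114868164)
plate [0.59340485 0.00233952 0.04985468] (array([ 0.59218634, -0.03272601]), (345.98175048828125, 274.6334533691406), -87.60603594779968)
top yellow (array([0.58230365, 0.06694157]), (102.86270904541016, 64.46159362792969), -7.174308776855469)
tray shaft top (449.14666666666665, 239.9033333333333) [[ 0.5369 -0.3662  0.114 ]]
tray shaft top (414.14, 230.87166666666664) [[ 0.5562 -0.2937  0.114 ]]
tray shaft top (442.0808080808081, 275.95454545454544) [[ 0.4632 -0.3495  0.114 ]]
rim 640 (array([ 0.51032477, -0.32279147]), (162.41534423828125, 161.68301391601562), 76.22833251953125)
hi (404.60948396094835, 159.678940027894) [ 0.714 -0.199  0.204] [ 0.674 -0.311  0.121]
```

Everything agrees with the given sizes: tape outer 101x64 for 102x64, spot radius 36, flange radius 26, and tray about 162 square. The shaft tops fit the cell grid to within 1.5 mm. Now I move the shaft.

```bash
cat >> h.py <<'E'
def lower(manip,xy,z0,z1,step=.001,thr=4,rate=.03):
    """down in steps from z0 until force change or z1 (min)"""
    manip.move_linear([*xy,z0],rate=.08); manip.dwell(.15)
    f0=np.array(manip.state()['contact_force'])[2]; z=z0
    while z>z1+1e-6:
        z-=step; manip.move_linear([*xy,z],rate=rate); f=np.array(manip.state()['contact_force'])[2]
        if f-f0>thr: break
    print('set at',round(z,4),'force',round(f0,2),round(f,2)); return z
E
python3 - <<'E'
from h import *
from cell import manip,cams
yw=.5445; p=[.5896,.0632]
manip.move_pose([*p,.24],down(yw))
manip.move_linear([*p,.106],rate=.15)
manip.set_gripper(.03,force=30)
s=manip.state();print('grip',s['gripper_width'],s['contact_force'],s['clock'])
manip.move_linear([*p,.125],rate=.06)
s=manip.state();print(s['gripper_width'],np.round(s['contact_force'],2))
manip.move_linear([*p,.25],rate=.2)
manip.move_pose([.482,-.277,.21],down(yw))
s=manip.state();c=cams.capture('wrist');cv2.imwrite('pics/w3.png',c['image']);pickle.dump((s,c),open('w3.pkl','wb'))
c=cams.capture('side');cv2.imwrite('pics/s3.png',c['image'])
print(s['clock'],s['tool_pos'],s['gripper_width'],np.round(s['contact_force'],2))
E
```

```text
grip 0.02999708381259268 [-1.17097007  0.14674001  1.46849495] 6.7083
0.02979272260956044 [-0.03 -0.97 -0.08]
9.3 [ 0.48250594 -0.27624901  0.20993813] 0.029819172421293293 [ 0.5   0.04 -0.16]
```

View pics/w3.png

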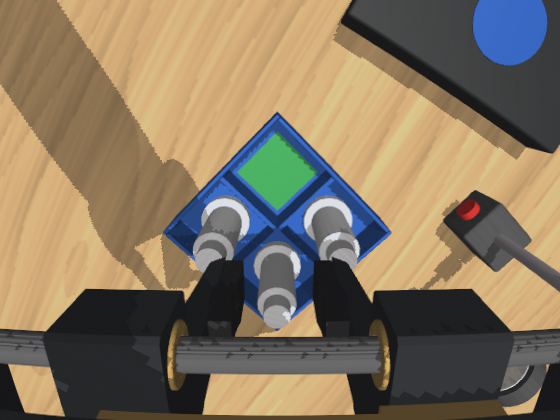

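View pics/s3.png

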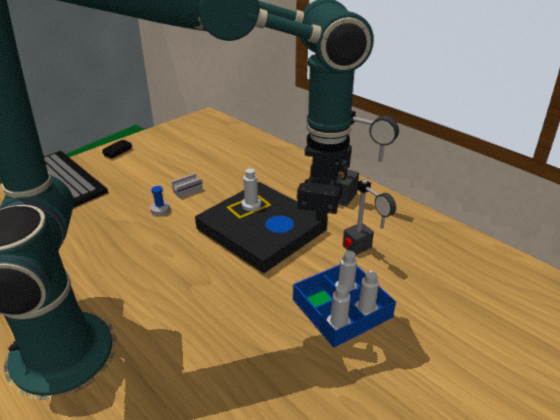

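The grasp missed: the fingers shut to 30 mm and the shaft still stands at (250,190) in the side view. I'll go back and look at the arm in the grasp pose before closing.

```bash
python3 - <<'E'
from h import *
from cell import manip,cams
yw=.5445; p=[.5896,.0632]
c=cams.capture('top');C=cloud(c);m=(C[...,2]>.15)&(C[...,2]<.17);m[:,300:]=0;m[:,200:]&=True
for k in blobs(m,5): print('shaft top',cent(k),onplane(c,[cent(k)],.16).round(4))
manip.set_gripper(.088)
manip.move_pose([*p,.24],down(yw))
s=manip.state();print(s['tool_pos'],s['gripper_width'])
s=manip.state();c=cams.capture('wrist');cv2.imwrite('pics/w4.png',c['image']);pickle.dump((s,c),open('w4.pkl','wb'))
manip.move_linear([*p,.106],rate=.15)
s=manip.state();print(s['clock'],s['tool_pos'],s['tcp_rot'],down(yw),s['contact_force'],s['gripper_width'])
c=cams.capture('side');cv2.imwrite('pics/s4.png',cv2.resize(c['image'][60:280,150:400],None,fx=3,fy=2.7))
c=cams.capture('wrist');cv2.imwrite('pics/w5.png',c['image'])
E
```

```text
shaft top (238.5742574257426, 215.4257425742574) [[0.589  0.0628 0.16  ]]
shaft top (287.2631578947368, 84.84210526315789) [[ 0.849  -0.0345  0.16  ]]
[0.58948239 0.06217691 0.23980761] 0.08786066426897926
12.8417 [0.5905663  0.06315285 0.10713609] [ 0.800341    1.41709632 -0.79858334] [ 0.79948555  1.4187874  -0.79948555] [-0.36492574  0.3048494   0.55159255] 0.08829760994891185
```

View pics/s4.png

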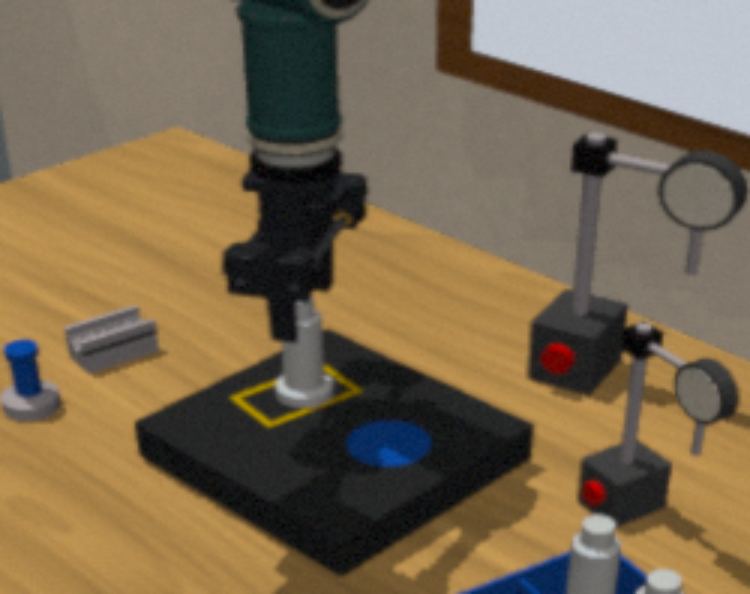

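View pics/w5.png

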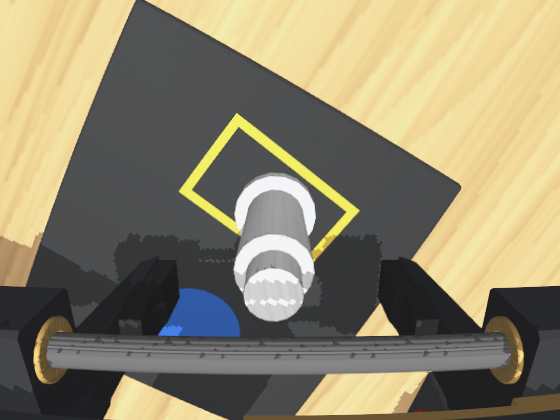

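```bash
python3 - <<'E'
from h import *
from cell import manip,cams
s=manip.state();m=R.from_rotvec(s['tcp_rot']).as_matrix();t=np.array(s['tool_pos'])
c=cams.capture('side');C=cloud(c)
pts=[t+m[:,1]*k for k in(-.0615,-.044,.044,.0615)]+[t+m[:,1]*k-m[:,0]*.019 for k in(-.0615,.0615)]
pts+=[[.5895,.063,.05],[.5895,.063,.16],[.5895,.063,.14]]
px=proj(c,pts);print(px.round(1))
im=cv2.resize(c['image'][120:220,200:300],None,fx=6,fy=6,interpolation=2)
for i,q in enumerate(px): cv2.circle(im,tuple(((q-[200,120])*6).astype(int)),4,(0,0,255) if i<4 else (0,255,0) if i<6 else(255,0,255),-1)
cv2.imwrite('pics/s5.png',im)
c=cams.capture('top');C=cloud(c)
E
```

```text
[[244.  198.9]
 [246.1 195.3]
 [256.  178. ]
 [257.8 174.8]
 [243.6 192.7]
 [257.6 168.8]
 [251.7 204.6]
 [250.1 169.4]
 [250.4 176.1]]
```

View pics/s5.png

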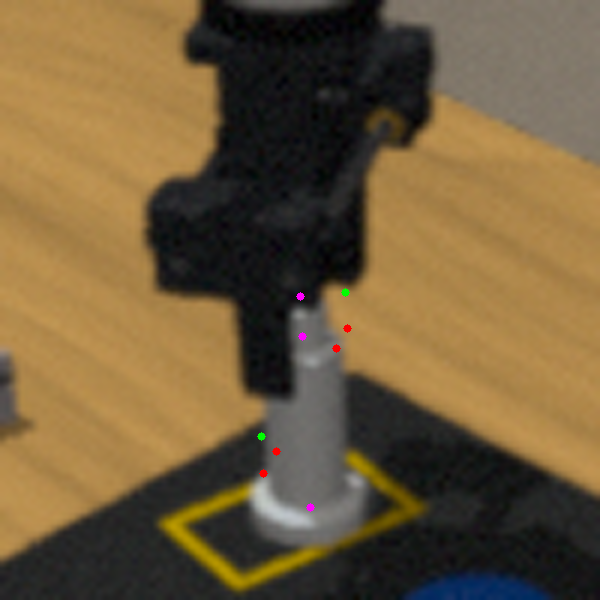

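The fingertips sit about 30 mm higher than the stated TCP: they show at row 395 of the crop where I expected about 460. I'll measure the tips in the tool frame from the wrist depth.

```bash
python3 - <<'E'
from h import *
for f in ('w2','w4','w3','w1'):
    s,c=pickle.load(open(f+'.pkl','rb'))
    z=c['z_map'];h,w=z.shape
    g=np.stack(np.meshgrid(np.arange(w),np.arange(h)),-1).reshape(-1,2);T=np.array(c['T_tool_cam'])
    P=(np.c_[und(c,g),np.ones(len(g))]*z.reshape(-1,1))@T[:3,:3].T+T[:3,3]
    P=P[(z.reshape(-1)>0)]
    m=(P[:,0]>-.06)&(P[:,0]<.03)&(abs(P[:,1])<.07)&(abs(P[:,2])<.03)
    Q=P[m]
    print(f,s['gripper_width'],len(Q))
    for lo,hi in((-.07,0),(0,.07)):
        q=Q[(Q[:,1]>lo)&(Q[:,1]<hi)]
        if len(q): print(' x pct',np.percentile(q[:,0],[1,50,90,99,100]).round(4),'y',q[:,1].min().round(4),q[:,1].max().round(4),'z',np.percentile(q[:,2],[1,50,99]).round(4))
    for px in ((165,262),(170,275),(395,262),(230,265),(330,265)):
        i=px[1]*w+px[0]; print('  px',px,'z',z[px[1],px[0]])
E
```

```text
w2 0.08815366891293515 3812
 x pct [-0.0598 -0.0502 -0.0388 -0.0357 -0.0339] y -0.0589 -0.0433 z [-0.0118 -0.0094  0.0079]
 x pct [-0.0598 -0.0504 -0.0389 -0.0356 -0.0344] y 0.0436 0.0595 z [-0.0118 -0.0095  0.0078]
  px (165, 262) z 0.15871167
  px (170, 275) z 0.15095645
  px (395, 262) z 0.15804346
  px (230, 265) z 0.44195452
  px (330, 265) z 0.44088414
w4 0.08786066426897926 3827
 x pct [-0.0598 -0.0502 -0.0388 -0.0354 -0.0345] y -0.0586 -0.0427 z [-0.0105 -0.0082  0.0092]
 x pct [-0.0598 -0.0502 -0.039  -0.0355 -0.034 ] y 0.044 0.0596 z [-0.0106 -0.0083  0.0091]
  px (165, 262) z 0.15792982
  px (170, 275) z 0.1512977
  px (395, 262) z 0.15797672
  px (230, 265) z 0.408157
  px (330, 265) z 0.40847936
w3 0.029819172421293293 2876
 x pct [-0.0598 -0.0506 -0.0391 -0.0354 -0.0344] y -0.0298 -0.0142 z [-0.0106 -0.0086  0.0087]
 x pct [-0.0598 -0.051  -0.0393 -0.0355 -0.0342] y 0.0153 0.0309 z [-0.0106 -0.0087  0.0089]
  px (165, 262) z 0.42967454
  px (170, 275) z 0.43270534
  px (395, 262) z 0.42924199
  px (230, 265) z 0.15555157
  px (330, 265) z 0.1537631
w1 0.08808509456768009 3813
 x pct [-0.0598 -0.0502 -0.0389 -0.0356 -0.0344] y -0.0585 -0.0429 z [-0.0116 -0.0093  0.0081]
 x pct [-0.0598 -0.0504 -0.0391 -0.0356 -0.0345] y 0.0438 0.0597 z [-0.0117 -0.0093  0.0081]
  px (165, 262) z 0.15769352
  px (170, 275) z 0.15111083
  px (395, 262) z 0.1585288
  px (230, 265) z 0.44076338
  px (330, 265) z 0.44106066
```

Both fingers end 34.5 mm behind the reported TCP, and the side view agrees with about 33 mm. Their lateral centring is within 1 mm. I'll apply this offset to every height.

```bash
echo 'D=.0345' >> h.py; python3 - <<'E'
from h import *
from cell import manip,cams
p=[.5896,.0632]
manip.move_linear([*p,.106-D],rate=.08)
manip.set_gripper(.02,force=30)
s=manip.state();print('grip',s['gripper_width'],s['contact_force'],s['clock'],s['tool_pos'])
if s['gripper_width']>.033:
    manip.move_linear([*p,.125-D],rate=.06)
    manip.dwell(.1)
    s=manip.state();print(s['gripper_width'],np.round(s['contact_force'],2))
    manip.move_linear([*p,.24-D],rate=.2)
    manip.move_pose([.482,-.277,.21-D],down(.5445))
    s=manip.state();c=cams.capture('wrist');cv2.imwrite('pics/w6.png',c['image']);pickle.dump((s,c),open('w6.pkl','wb'))
    c=cams.capture('side');cv2.imwrite('pics/s6.png',c['image'])
    print(s['clock'],s['tool_pos'],s['gripper_width'],np.round(s['contact_force'],2))
E
```

```text
grip 0.03546841966084682 [-1.77900196 -0.33706542  0.36229606] 14.475 [0.58932568 0.06304413 0.07151748]
0.0349146085549409 [-0.48 -1.   -2.61]
17.1083 [ 0.48249197 -0.27618114  0.17534465] 0.03521112625217676 [-0.49 -0.2  -2.51]
```

View pics/w6.png

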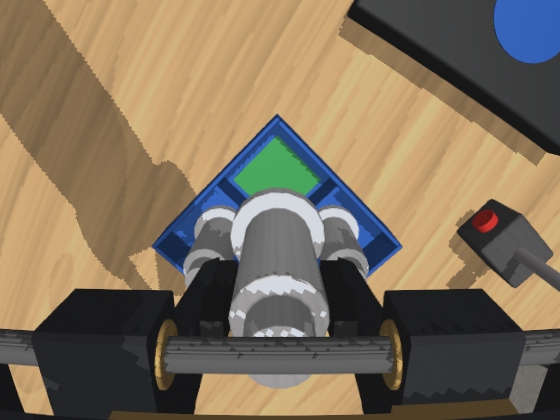

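View pics/s6.png

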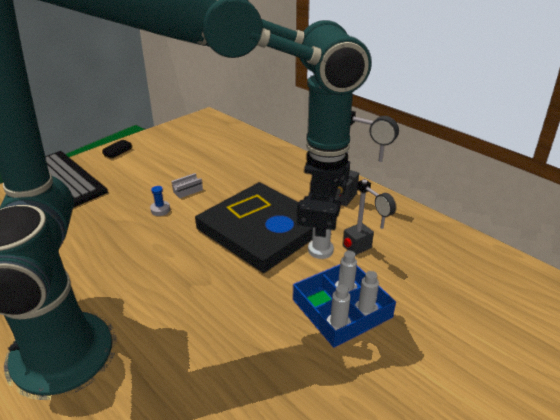

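The shaft is held: the wrist view shows it upright at (278,260), and the 2.6 N load fits. I'll check the cell centre from the unobstructed view w3, then lower it.

```bash
python3 - <<'E'
from h import *
from cell import manip,cams
s,c=pickle.load(open('w3.pkl','rb'));M=masks(c['image'])['green'];M[:110]=0;M[230:]=0
b=blobs(M)[0];P=onplane(c,b.reshape(-1,2),.004,s)[:,:2];cc,sz,a=rect(P);print('green',cc,sz,a)
s,c=pickle.load(open('w6.pkl','rb'))
t=np.array([.482,-.277])
if np.hypot(*(cc-t))<.006:
    t=(t+cc)/2; print('target',t)
    manip.move_linear([*t,.085-D],rate=.15)
    z=lower(manip,t,.066-D,.058-D,thr=3)
    print(manip.state()['tool_pos'])
    manip.set_gripper(.052); s=manip.state();print(s['gripper_width'],s['clock'],np.round(s['contact_force'],2))
    manip.move_linear([*t,.20-D],rate=.2)
    c=cams.capture('side');cv2.imwrite('pics/s7.png',c['image'][200:400,250:450])
    s=manip.state();c=cams.capture('wrist');cv2.imwrite('pics/w7.png',c['image']);pickle.dump((s,c),open('w7.pkl','wb'));print(s['clock'])
E
```

```text
Traceback (most recent call last):
IndexError: list index out of range
```

```bash
python3 - <<'E'
from h import *
from cell import manip,cams
s,c=pickle.load(open('w3.pkl','rb'));hsv=cv2.cvtColor(c['image'],cv2.COLOR_BGR2HSV);print(hsv[170,278])
M=(abs(hsv[...,0].astype(int)-int(hsv[170,278,0]))<10)&(hsv[...,1]>90);M[:110]=0;M[230:]=0;M[:,:220]=0;M[:,340:]=0
b=blobs(M)[0];P=onplane(c,b.reshape(-1,2),.004,s)[:,:2];cc,sz,a=rect(P);print('green',cc,sz,a)
t=np.array([.482,-.277])
if np.hypot(*(cc-t))<.006:
    t=(t+cc)/2; print('target',t)
    manip.move_linear([*t,.085-D],rate=.15)
    z=lower(manip,t,.066-D,.058-D,thr=3)
    print(manip.state()['tool_pos'])
    manip.set_gripper(.052); s=manip.state();print(s['gripper_width'],s['clock'],np.round(s['contact_force'],2))
    manip.move_linear([*t,.20-D],rate=.2)
    c=cams.capture('side');cv2.imwrite('pics/s7.png',c['image'][200:400,250:450])
    s=manip.state();c=cams.capture('wrist');cv2.imwrite('pics/w7.png',c['image']);pickle.dump((s,c),open('w7.pkl','wb'));print(s['clock'])
E
```

```text
[ 67 146 178]
green [ 0.48389203 -0.28007907] (59.497371673583984, 59.00286865234375) 76.13694763183594
target [ 0.48294601 -0.27853954]
set at 0.0245 force -2.65 5.21
[ 0.48329607 -0.27898853  0.02548288]
0.05213299625992563 20.9167 [-0.27  0.07  0.31]
21.825
```

View pics/w7.png

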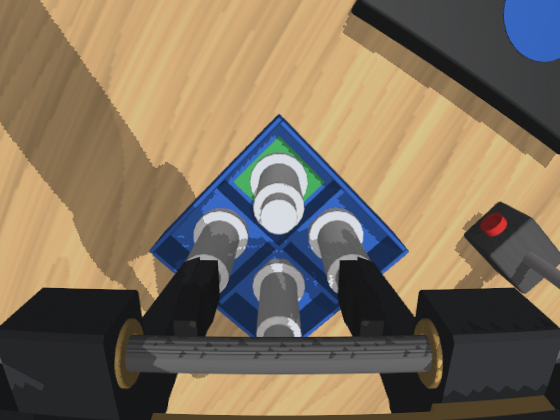

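View pics/s7.png

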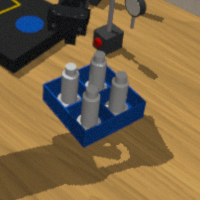

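The shaft stands centred in the free cell at (278,190), and the neighbours are upright. Now the V-block.

```bash
python3 - <<'E'
from h import *
from cell import manip,cams
p=np.array([.551,.3145]); yw=np.radians(90-8.43)
manip.set_gripper(.088)
manip.move_pose([*p,.10-D],down(yw))
manip.move_linear([*p,.005-D],rate=.12)
s=manip.state();print(s['clock'],s['tool_pos'],np.round(s['contact_force'],2))
manip.set_gripper(.03,force=50)
s=manip.state();print('grip',s['gripper_width'],np.round(s['contact_force'],2),s['clock'],s['tool_pos'])
if s['gripper_width']>.039:
    manip.move_linear([*p,.02-D],rate=.06);manip.dwell(.1)
    s=manip.state();print(s['gripper_width'],np.round(s['contact_force'],2))
    manip.move_linear([*p,.13-D],rate=.2)
    c=cams.capture('side');cv2.imwrite('pics/s8.png',c['image'][100:300,100:400])
    s=manip.state();c=cams.capture('wrist');cv2.imwrite('pics/w8.png',c['image']);pickle.dump((s,c),open('w8.pkl','wb'));print(s['clock'])
E
```

```text
25.6667 [ 0.55173815  0.31485406 -0.02879389] [-0.55  0.19  0.24]
grip 0.04168455064383229 [-0.91  0.21  0.04] 26.425 [ 0.55103645  0.31468091 -0.02944265]
0.04164030100079674 [-0.02  0.14 -8.06]
27.675
```

View pics/w8.png

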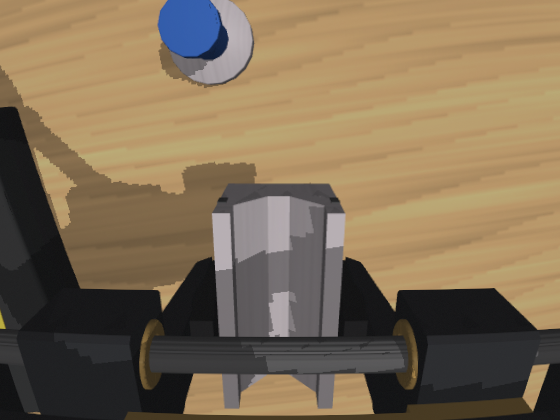

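View pics/s8.png

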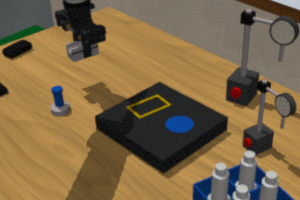

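The V-block is held square and centred; its near end is at row 212 against about 214 expected, and the load is 8 N. Placing it now.

```bash
python3 - <<'E'
from h import *
from cell import manip,cams
t=np.array([.5821,.0671]); yw=np.radians(90-7.16)
manip.move_pose([*t,.10-D],down(yw))
z=lower(manip,t,.060-D,.0525-D,thr=5)
s=manip.state();print(s['tool_pos'],s['clock'],np.round(s['contact_force'],2))
manip.set_gripper(.058); s=manip.state();print(s['gripper_width'],np.round(s['contact_force'],2))
manip.move_linear([*t,.12-D],rate=.15)
manip.move_pose([.50,.15,.25],down(np.radians(100)))
s=manip.state();c=cams.capture('wrist');cv2.imwrite('pics/w9.png',c['image']);pickle.dump((s,c),open('w9.pkl','wb'));print(s['clock'])
c=cams.capture('top');pickle.dump((s,c),open('t9.pkl','wb'));cv2.imwrite('pics/t9.png',c['image'])
E
```

```text
set at 0.0195 force -7.43 2.92
[0.58230291 0.06710172 0.02054098] 31.0083 [-4.55 -0.7   2.92]
0.05790490551877055 [ 0.96 -0.1  -0.58]
32.8583
```

View pics/w9.png

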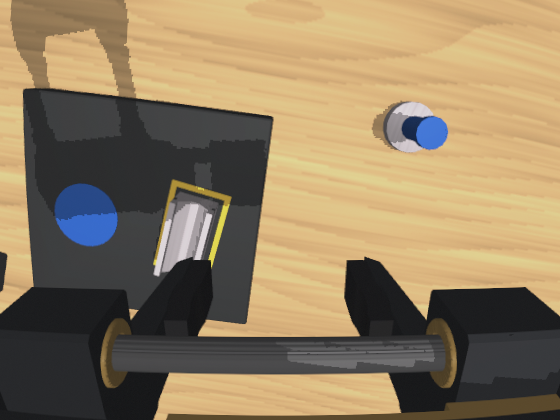

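View pics/t9.png

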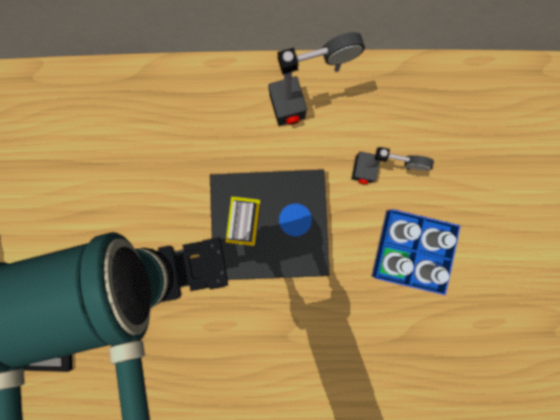

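The V-block sits inside the tape at (242,221) in the top view, and the master is undisturbed. Re-measuring the master, then moving it.

```bash
python3 - <<'E'
from h import *
from cell import manip,cams
s,c=pickle.load(open('w9.pkl','rb'));hsv=cv2.cvtColor(c['image'],cv2.COLOR_BGR2HSV);H,S,V=[hsv[...,i].astype(int) for i in range(3)]
m=(H>100)&(H<125)&(S>120)&(V>150);m[:, :370]=0;m[:90]=0;m[180:]=0
b=blobs(m)[0];q,r=cv2.minEnclosingCircle((onplane(c,b.reshape(-1,2),.075,s)[:,:2]*1000).astype(np.float32));print('master',q,r)
p=np.array([.4338,.2847]); q=np.array(q)/1000
if np.hypot(*(q-p))<.005: p=(2*p+q)/3
print(p)
yw=1.5
manip.set_gripper(.07)
manip.move_pose([*p,.12-D],down(yw))
manip.move_linear([*p,.022-D],rate=.12)
manip.set_gripper(.015,force=35)
s=manip.state();print('grip',s['gripper_width'],np.round(s['contact_force'],2),s['clock'],s['tool_pos'])
if .023<s['gripper_width']<.03:
    manip.move_linear([*p,.035-D],rate=.06);manip.dwell(.1)
    s=manip.state();print(s['gripper_width'],np.round(s['contact_force'],2))
    manip.move_linear([*p,.15-D],rate=.2)
    t=np.array([.584,-.0499])
    manip.move_pose([*t,.15-D],down(yw))
    s=manip.state();c=cams.capture('wrist');cv2.imwrite('pics/w10.png',c['image']);pickle.dump((s,c),open('w10.pkl','wb'));print(s['clock'],s['tool_pos'])
E
```

```text
master (433.0063171386719, 284.9228820800781) 15.45289134979248
[0.43353544 0.28477429]
grip 0.029110558858421388 [0.24 2.53 1.06] 35.9167 [ 0.43370905  0.28513331 -0.01233327]
0.029312264708497997 [ 0.6   0.12 -3.13]
38.4833 [ 0.58350718 -0.04879978  0.11496715]
```

View pics/w10.png

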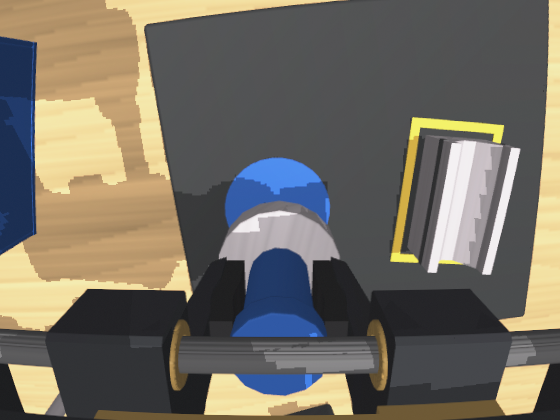

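The grip shows 29 mm instead of 26, and 3.1 N instead of about 4.4 N. I'll check for slip or tilt before lowering.

```bash
python3 - <<'E'
from h import *
from cell import manip,cams
s=manip.state();print(s['clock'],s['gripper_width'],np.round(s['contact_force'],2),np.round(s['moment'],2),s['tool_pos'])
c=cams.capture('side');cv2.imwrite('pics/s11.png',cv2.resize(c['image'][140:260,220:340],None,fx=5,fy=5,interpolation=2))
s,c=pickle.load(open('w10.pkl','rb'));T=np.array(c['T_tool_cam'])
w=560;g=np.stack(np.meshgrid(np.arange(560),np.arange(420)),-1).reshape(-1,2)
P=((np.c_[und(c,g),np.ones(len(g))]*c['z_map'].reshape(-1,1))@T[:3,:3].T+T[:3,3]).reshape(420,560,3)
for px in [(278,215),(278,230),(250,225),(306,225),(278,242),(278,260),(278,300),(278,325),(260,320),(296,320),(278,383),(278,390)]: print(px,c['image'][px[1],px[0]],P[px[1],px[0]].round(4))
print('master bottom expected tool x', -.0345+.022)
# plane fit of disc top
hsv=cv2.cvtColor(c['image'],cv2.COLOR_BGR2HSV)
m=(hsv[...,1]<60)&(hsv[...,2]>110);m[:200]=0;m[262:]=0;m[:,:215]=0;m[:,345:]=0
Q=P[m];Q=Q[(Q[:,0]>-.06)&(Q[:,0]<0.02)]
A=np.c_[Q[:,1:],np.ones(len(Q))];co=np.linalg.lstsq(A,Q[:,0],rcond=None)[0];print('slopes',co,len(Q),np.percentile(Q[:,0],[2,50,98]))
E
```

```text
38.5333 0.028802578058175522 [ 0.45  0.33 -3.42] [0.06 0.   0.02] [ 0.58359982 -0.04852833  0.11514185]
(278, 215) [242 240 243] [-0.0283 -0.0001 -0.0261]
(278, 230) [185 180 188] [-0.0292 -0.0001 -0.0196]
(250, 225) [238 236 240] [-0.0299 -0.0121 -0.0222]
(306, 225) [179 174 182] [-0.0284  0.012  -0.0216]
(278, 242) [182 178 185] [-0.0321 -0.0001 -0.0153]
(278, 260) [103  57  34] [-0.0454 -0.0001 -0.013 ]
(278, 300) [103  57  34] [-0.0804 -0.     -0.016 ]
(278, 325) [166  89  48] [-0.0864 -0.     -0.0111]
(260, 320) [166  89  48] [-0.0864 -0.0053 -0.0129]
(296, 320) [166  89  48] [-0.0865  0.0053 -0.0129]
(278, 383) [165  89  49] [-0.0875 -0.      0.0098]
(278, 390) [164  89  48] [-0.0868 -0.      0.0133]
master bottom expected tool x -0.012500000000000004
slopes [ 0.00079737 -0.28344999 -0.03394525] 4658 [-0.03245704 -0.02956371 -0.01673442]
```

View pics/s11.png

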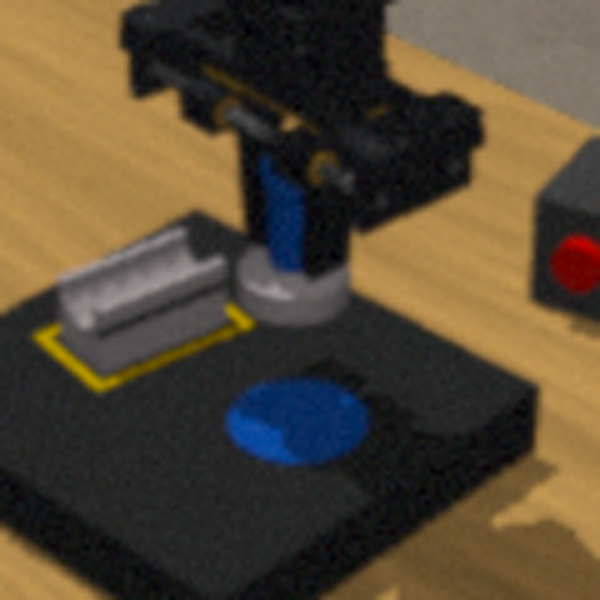

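The handle top lies flat at x = -0.087 (-0.0875 expected) and is centred, so the master is upright and has not slipped. Lowering it.

```bash
python3 - <<'E'
from h import *
from cell import manip,cams
t=np.array([.584,-.0499])
manip.move_linear([*t,.09-D],rate=.15)
z=lower(manip,t,.077-D,.0695-D,thr=4)
s=manip.state();print(s['tool_pos'],s['clock'],np.round(s['contact_force'],2))
manip.set_gripper(.07); s=manip.state();print(s['gripper_width'],np.round(s['contact_force'],2))
manip.move_linear([*t,.20-D],rate=.15)
manip.move_pose([.53,.0,.25],down(1.5))
s=manip.state();c=cams.capture('wrist');cv2.imwrite('pics/w12.png',c['image']);pickle.dump((s,c),open('w12.pkl','wb'));print(s['clock'])
c=cams.capture('side');cv2.imwrite('pics/s12.png',c['image'])
E
```

```text
set at 0.0365 force -4.12 5.46
[ 0.58459741 -0.04986805  0.03763406] 41.0917 [-2.6   1.14  5.46]
0.06977158269654023 [-0.48 -0.07  0.36]
43.3667
```

View pics/w12.png

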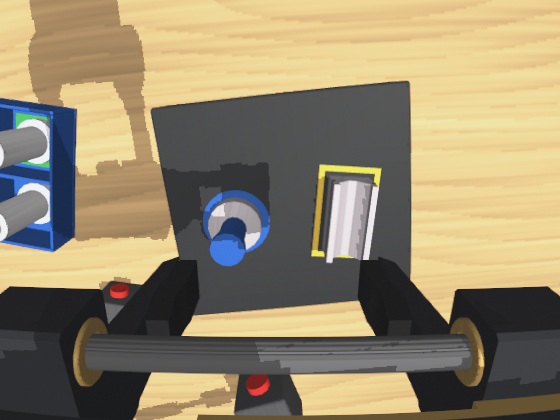

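View pics/s12.png

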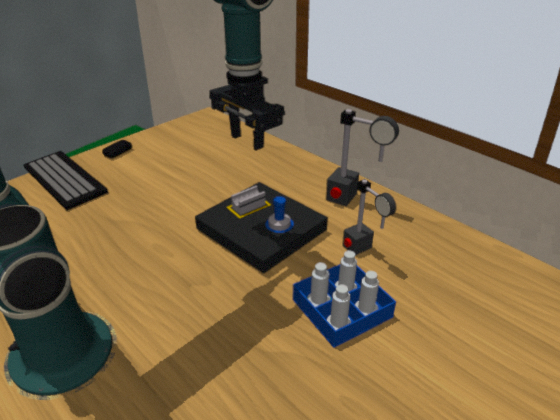

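Everything is in place: master at (236,222) inside the blue ring and V-block at (347,213) inside the tape. Next is a final numeric check from the top camera with the arm out of the way.

```bash
python3 - <<'E'
from h import *
from cell import manip,cams
manip.move_pose([.25,.45,.25],down(1.5))
s=manip.state();print(s['clock'])
c=cams.capture('top');im=c['image'];cv2.imwrite('pics/t13.png',im);C=cloud(c);zz=C[...,2]
hsv=cv2.cvtColor(im,cv2.COLOR_BGR2HSV);H,S,V=[hsv[...,i].astype(int) for i in range(3)]
def hullof(m,a=5): return cv2.convexHull(np.vstack(blobs(m,a)))
def box(m,u0,u1,v0,v1): r=np.zeros_like(m);r[v0:v1,u0:u1]=m[v0:v1,u0:u1];return r
g=box((S<60)&(V>90),222,268,190,250);b=blobs(g)[0];print('vb',rect(onplane(c,b.reshape(-1,2),.09)[:,:2]))
y=box((H>22)&(H<36)&(S>200)&(V>60),222,268,190,255);print('tape',rect(onplane(c,hullof(y).reshape(-1,2),.05)[:,:2]))
m=box((zz>.117)&(zz<.135),270,320,190,250);k=blobs(m,5)[0];print('master top',onplane(c,[cent(k)],.125).round(4))
b=box((H>105)&(H<125)&(S>150)&(V>70),270,325,190,250);print('spot hull',rect(onplane(c,hullof(b).reshape(-1,2),.05)[:,:2]))
m=box((zz>.105)&(zz<.125),370,470,200,300)
for k in blobs(m,5): print('tray shaft',onplane(c,[cent(k)],.114).round(4))
m=box(zz>.12,340,470,100,200)
for k in blobs(m,10): print('hi',cent(k))
# wrist w12
s,c=pickle.load(open('w12.pkl','rb'));im=c['image'];hsv=cv2.cvtColor(im,cv2.COLOR_BGR2HSV);H,S,V=[hsv[...,i].astype(int) for i in range(3)]
g=box((S<60)&(V>120),200,272,190,262);P=onplane(c,hullof(g,20).reshape(-1,2),.066,s)[:,:2];print('w disc',cv2.minEnclosingCircle((P*1000).astype(np.float32)))
b=box((H>100)&(H<125)&(S>110)&(V>60),195,275,180,232);P=onplane(c,hullof(b).reshape(-1,2),.05,s)[:,:2];print('w spot',cv2.minEnclosingCircle((P*1000).astype(np.float32)))
E
```

```text
45.3833
vb (array([0.58131183, 0.06579236]), (80.74510955810547, 42.90732192993164), -7.343994140625)
tape (array([0.58229651, 0.06693528]), (102.79122924804688, 64.45872497558594), -7.158576965332031)
master top [[ 0.5844 -0.05    0.125 ]]
spot hull (array([ 0.58410614, -0.04927504]), (72.6236572265625, 71.66291809082031), 25.895557403564453)
tray shaft [[ 0.483  -0.2766  0.114 ]]
tray shaft [[ 0.537 -0.366  0.114]]
tray shaft [[ 0.4632 -0.3493  0.114 ]]
tray shaft [[ 0.5562 -0.2939  0.114 ]]
hi (404.67224080267556, 159.6953734671126)
w disc ((582.9227905273438, -49.300506591796875), 27.60160255432129)
w spot ((583.8235473632812, -49.6197395324707), 36.167930603027344)
```

View pics/t13.png

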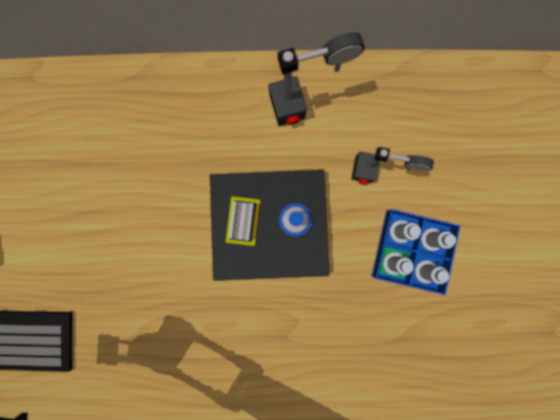

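All placements are within 2–4 mm and upright, nothing else has moved, and the arm is clear. Handing in.

```bash
python3 - <<'E'
from cell import order,manip
order.close_job(); print(manip.state()['clock'])
E
```

```text
the job is handed in; nothing more can be done
the job is handed in; nothing more can be done
```

The surface plate is ready and the job is handed in, at about 45 s of the 67 s allowed. The measured shaft stands in the empty tray cell, the V-block is inside the yellow tape, and the master is on the blue spot.

| Part | Last measured offset | Limit |
|---|---|---|
| V-block from tape centre | about 1.5 mm, turned 0.2° | 8 mm each way, 0.12 rad (about 7°) |
| Master from spot centre | about 1 mm | 10 mm |
| Shaft from cell centre | about 1–4 mm | 15 mm each way |

The other three shafts and the small dial stand measured within 0.3 mm or so of where they started. All parts stand upright in the last pictures, and the arm is clear of everything.

- **First shaft grasp missed:** it closed above the body, around the thin end, and the shaft did not move. The fingertips are 34.5 mm short of the stated TCP, as the wrist depth image and the side view both showed. I corrected every height for this, and all three contact heights then agreed to about 1 mm.
- **Master grip readings were off:** the fingers read 29 mm on the 26 mm handle, and the lift load read 3.1 N where I expected about 4.4 N (4.1 N just before set-down). The handle top measured level and at the right height, so I lowered it; I did not find the cause.
- **Cell centre estimates differed:** the tray rim and the green liner gave centres about 4 mm apart, so I placed the shaft at their mean.

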